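Condiment tub back behind the shelf lip

ROBOT

A 6-joint arm with a two-finger parallel gripper is mounted at the origin on the work surface. World frame = base frame: x ahead of the robot, y to its left, z up, the work surface at z = 0. Lengths are in mm, angles in degrees, forces in N, time in s.
With the tool pointing down it reaches from about 350 to 925 mm from the base axis. Payload 6.4 kg.
Tool frame: the origin (TCP) lies between the finger pads; the fingertips stand ahead of it and the grasp point (between the pads) lies 11 mm behind it (tcp_to_tips is the z of the fingertips in the tool frame, in mm); z points along the fingers, y is the direction in which the jaws open and shut (so a half turn about z gives the same grasp; the last joint's range is limited). The gripper opens to 85 mm and grips with 20 to 120 N. Pads are 22 mm wide; open, the fingers measure 114 mm over their backs; the gripper's body (76 mm by 85 mm) begins 54 mm behind the grasp point. The pads swing forward as they close: fully open they stand 13 mm farther back than shut.
Start: joints at [-74.146, 14.043, 89.255, -0, 76.702, -9.975], TCP at [283.202, -585.073, 239.29] pointing down, gripper open.
Joint ranges: [-179.41, 179.41], [-58.25, 129.5], [7.25, 145.43], [-54.29, 234.29], [11.92, 165.04], [-157.13, 157.13]. Speed limits (degrees/s): [147.25, 147.25, 180, 180, 180, 180].

INTERFACE

Orientations are given as [roll, pitch, yaw] about the fixed x, y, z axes, in that order (R = Rz(yaw) Ry(pitch) Rx(roll)).
In Python, from station import * gives the robot as it stands. The module is installed in compiled form; this text tells all that it offers.
- The arm moves only by the tool step_arm, never from a script. Its argument "series" is a list of rows, each a list of 6 numbers: the shift along the tool's x, y, z in cm, then the turn, a rotation vector about the tool's x, y, z in degrees. A call has 1 to 5 rows; each row shifts and turns the commanded pose from where the row before left it, along the tool's axes as they then stand; what a row does not reach is not made up. A row lasts 1/12 s, in which the tool goes at most 41.7 mm and 7.16 degrees, less where a joint would pass 70% of its speed; a pose out of reach is approached as far as the arm can. A call is refused whole if a number of a shift passes 4.17 or a number of a turn 7.16, either way. A call with a gripper value outside its range is refused whole. "hand" is the finger opening in cm, from 0 to 8.54, set as the call begins (left out, the last holds). The fingers move at their own pace and stop on an object; the grip force is fixed at half the most. Time passes only in rows, so rows that do not move let the fingers close. It gives the time, the measured TCP pose, the force and the opening at its end, in the units of the state.
- sense(): the state, without advancing time (a new reading comes with each control period).
- snapshot(name): name is "scene" or "top" or "wrist"; returns the picture (384x512x3 uint8, red, green, blue); there is no depth.
- camera_model(name): a dict with "intrinsics" (3x3 intrinsics, pixels), "cam_to_world" (4x4, takes a point from camera to world coordinates). Camera axes: x right, y up, looking along -z (the intrinsics and any distortion apply to the point x, -y, -z); pixel columns grow to the right and rows downward; lengths in mm; the calibration is good to about 2 mm. The wrist camera is an equidistant fisheye: a pixel r from the principal point sees the ray r / f radians off the axis. A picture is of the moment at which its call begins: read the wrist's pose just before it. camera_model takes no time and is no camera call; for the wrist camera it gives the pose at the moment of the call.
- hand_in(): hands the job in, once; it reports no verdict.
The state is a dict: "t": time; "joint_positions": joint angles; "joint_velocities": joint speeds; "joint_torque": joint torques, N m; "ee_pos": TCP position; "orientation": TCP orientation; "contact_force": force on the tool from outside, world axes, zero at the start; "moment": the same for the moment, N m; "opening": finger opening in mm.
Only numpy, scipy, OpenCV 4.12 (cv2) and the standard library are available. Lean on these libraries where they do the work, as an engineer would, in place of code of your own. Each camera call takes 0.05 s, during which the arm holds its last target. There are 200 camera calls.

TASK

Put the white condiment tub back on the low melamine shelf: lift it over the shelf's front lip and stand it upright in the middle of the round cork pad, the free place behind the lip. Lower it onto the pad before letting go rather than dropping it from above, and leave the glass tumbler and the basting pot on the shelf where they are.

Things in the scene. Friction and masses are not known exactly. Their poses are not given: they have to be found in the camera images.
- tub_mid (a point): White plastic condiment tub with a white flip-top lid, standing loose on the table: upright cylinder, 56 mm across (lid 57), 88 mm tall, a flap on the lid adding 3 mm and a thumb tab jutting 5 mm; about 0.25 kg. Point: on its axis, 44 mm above its underside; z up. A like red tub and a black-capped amber glass jar stand in the same row, not to be used, 120 mm or more away, centre to centre.
- pad_top (a point): Round cork pad, 90 mm across, 3 mm thick, fixed on a white shelf; point: centre of its upper face, z up. Fixed shelf board: 150 mm deep, 500 mm wide, top 50 mm above the table. A dark steel lip, 5 mm thick, runs all round it, 27 mm higher than the pad's upper face; its front stretch (robot side) is about 75 mm from the point. Tumbler and pot take the other two places, each about 150 mm apart.
- tumbler_mid (a point): Clear glass tumbler standing loose on the shelf, 70 mm across at the rim and 90 mm tall. The point is on its axis, 45 mm above its underside; z is up.
- pot_mid (a point): Small black cast aluminium basting pot standing loose on the shelf, 78 mm across the rim and 55 mm tall, with a stick handle that points away from the robot and rises to 72 mm above its underside, ending 121 mm from the axis. The point is on the pot's axis, 28 mm above its underside; z is up.

How it is judged:
By the outcome, as a careful person would: the job done as asked, in the order asked, and still so for the second after the job is handed in, with the robot touching nothing.
It also fails if it takes over 40 s, if anything falls off the work surface, if the arm or the gripper's body presses on something with over 40 N, if the wrist force passes 120 N, or if a joint passes its speed limit or range.

## Working session

There is one attempt and no reset: what is moved stays moved. The work goes in short steps, Python scripts to look and compute and a tool call to move; the robot and the scene stay as the last step left them, time stands still between calls to the robot, and variables do not carry over. Pictures are saved under pics/ and viewed, about 8 in all and at most 12, crops included, and the job is handed in when it is done.

Besides the shell and the picture viewer there is one more tool, called after "Emit:" by a JSON object that holds its "fn" and its "kwargs". step_arm: Moves the arm, as the interface text tells. Its arguments: {"type":"object","properties":{"series":{"type":"array"},"hand":{"type":"number"}},"required":["series"]}

```bash
mkdir -p pics
python3 - <<'E'
from station import *
import cv2, numpy as np
s=sense(); print({k:np.round(v,2).tolist() for k,v in s.items()})
for n in ("scene","top"):
    cv2.imwrite(f"pics/{n}0.png",snapshot(n)[:,:,::-1]); m=camera_model(n)
    print(n,{k:(np.round(v,4).tolist() if not isinstance(v,str) else v) for k,v in m.items()})
E
```

```text
{'t': 0.0, 'joint_positions': [-74.15, 14.09, 89.33, -0.0, 76.7, -9.97], 'joint_velocities': [0.12, -0.03, -0.04, 0.02, 0.01, 0.04], 'joint_torque': [-0.0, -42.95, -32.61, -0.0, 0.01, -0.0], 'ee_pos': [283.04, -584.52, 238.15], 'orientation': [-179.89, -0.02, 25.83], 'contact_force': [-0.29, -0.17, 0.52], 'moment': [-0.01, 0.01, -0.02], 'opening': 85.02}
scene {'intrinsics': [[356.5304, 0.0, 255.0387], [0.0, 356.5304, 191.3379], [0.0, 0.0, 1.0]], 'cam_to_world': [[0.2771, -0.5977, 0.7523, 1113.6702], [0.9607, 0.1872, -0.2052, -161.359], [-0.0182, 0.7796, 0.626, 573.7359], [0.0, 0.0, 0.0, 1.0]]}
top {'intrinsics': [[350.8703, 0.0, 251.2995], [0.0, 350.8703, 190.5752], [0.0, 0.0, 1.0]], 'cam_to_world': [[-0.0111, 0.9878, -0.1554, 460.2423], [-0.9997, -0.0146, -0.0218, 1.6057], [-0.0238, 0.1551, 0.9876, 767.5746], [0.0, 0.0, 0.0, 1.0]]}
```

View pics/scene0.png

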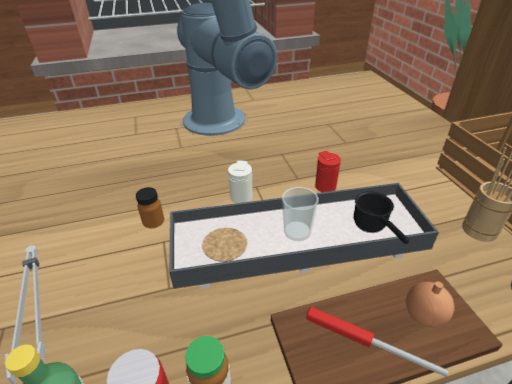

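View pics/top0.png

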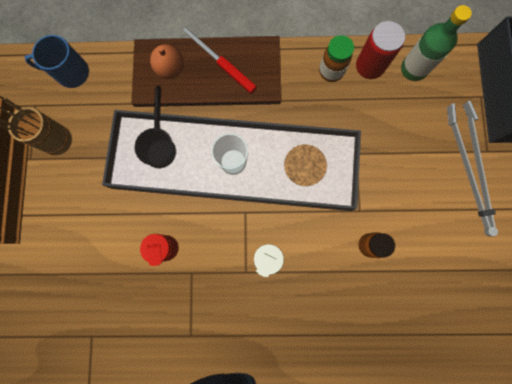

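The top view shows the white tub at about (268,258), the pad at (305,165), the tumbler at (230,155) and the pot at (155,148). The scene view agrees, with the tub's tab pointing toward the robot. Next I measure these.

```bash
cat > h.py <<'E'
from station import *
import cv2, numpy as np
def ray(n,u,v,m=None):
    m=m or camera_model(n);K=m["intrinsics"];T=np.array(m["cam_to_world"])
    a=np.array([(u-K[0][2])/K[0][0],(v-K[1][2])/K[1][1]])
    if n=="wrist":
        r=np.hypot(*a);d=np.array([*(a/r*np.sin(r)),np.cos(r)]) if r>0 else np.array([0,0,1.])
    else: d=np.array([*a,1])
    return T[:3,3],T[:3,:3]@(d*[1,-1,-1])
def onz(n,u,v,z,m=None):
    o,d=ray(n,u,v,m);return o+d*(z-o[2])/d[2]
def proj(n,p,m=None):
    m=m or camera_model(n);K=m["intrinsics"];T=np.array(m["cam_to_world"])
    c=T[:3,:3].T@(np.array(p)-T[:3,3])*[1,-1,-1]
    if n=="wrist":
        q=np.hypot(c[0],c[1]);th=np.arctan2(q,c[2]);a=c[:2]/max(q,1e-9)*th
    else: a=c[:2]/c[2]
    return a*[K[0][0],K[1][1]]+[K[0][2],K[1][2]]
def blob(mask,box):
    m=np.zeros_like(mask,np.uint8);x0,y0,x1,y1=box;m[y0:y1,x0:x1]=mask[y0:y1,x0:x1]
    c=max(cv2.findContours(m,cv2.RETR_EXTERNAL,cv2.CHAIN_APPROX_NONE)[0],key=cv2.contourArea)
    return c,cv2.fitEllipse(cv2.convexHull(c))
E
python3 - <<'E'
from h import *
t=cv2.imread("pics/top0.png");s=cv2.imread("pics/scene0.png")
def cork(i):
    h=cv2.cvtColor(i,cv2.COLOR_BGR2HSV);return (h[...,1]>60)*np.uint8(1)
def white(i):
    h=cv2.cvtColor(i,cv2.COLOR_BGR2HSV);return ((h[...,1]<60)&(h[...,2]>130))*np.uint8(1)
for n,i,b in(("top",t,(278,138,334,192)),("scene",s,(195,222,252,266))):
    c,e=blob(cork(i),b);print(n,"pad",e,onz(n,*e[0],53).round(1))
    if n=="top":
        P=np.array([onz(n,*p[0],53)[:2] for p in c]);print(" world fit",cv2.minEnclosingCircle(P.astype(np.float32)))
c,e=blob(white(t),(245,238,292,285))
print("tub",cv2.boundingRect(c),e,onz("top",*e[0],88).round(1))
P=np.array([onz("top",*p[0],88)[:2] for p in c])
A=P.copy()
for k in range(6):
    s_=np.linalg.lstsq(np.c_[2*A,np.ones(len(A))],(A**2).sum(1),rcond=None)[0];r=np.sqrt(s_[2]+s_[:2]@s_[:2])
    A=P[abs(np.hypot(*(P-s_[:2]).T)-r)<2.5]
print("lid circle",s_[:2],r,len(A),len(P))
X=[*s_[:2]]
for z in(0,88):print("scene proj tub z",z,proj("scene",[*X,z]))
c,e=blob(white(s),(220,155,262,203));print("scene tub bbox",cv2.boundingRect(c))
# tumbler, pot rough; lip corners
for nm,u,v,z in(("tumbler rim",230,148,143),("tumbler base",234,161,55),("pot rim",155,148,105),("lipFL",106,186,80),("lipFR",355,208,80),("lipBR",360,131,80),("lipBL",116,113,80)):
    print(nm,onz("top",u,v,z).round(0))
g=np.hstack([cv2.resize(t[100:290,100:400],None,fx=2.6,fy=2.6,interpolation=3)]);cv2.imwrite("pics/c1.png",g)
E
```

```text
top pad ((305.0273742675781, 164.76698303222656), (41.475914001464844, 42.962646484375), 104.27275085449219) [625.3 -94.9  53. ]
 world fit ((625.5699462890625, -94.84941864013672), 44.62096405029297)
scene pad ((224.2238006591797, 244.0083770751953), (32.95713806152344, 44.09327697753906), 82.94229125976562) [629.3 -94.8  53. ]
tub (254, 244, 30, 33) ((267.8414611816406, 260.052490234375), (29.069551467895508, 32.58031463623047), 21.552858352661133) [433.1 -13.4  88. ]
lid circle [434.93001366 -14.04132798] 27.30585567791017 74 86
scene proj tub z 0 [240.71315426 196.89792743]
scene proj tub z 88 [239.104908 168.312623]
scene tub bbox (228, 160, 25, 43)
tumbler rim [638.  54. 143.]
tumbler base [635.  53.  55.]
pot rim [652. 204. 105.]
lipFL [582. 309.  80.]
lipFR [ 531. -186.   80.]
lipBR [ 687. -205.   80.]
lipBL [736. 296.  80.]
```

View pics/c1.png

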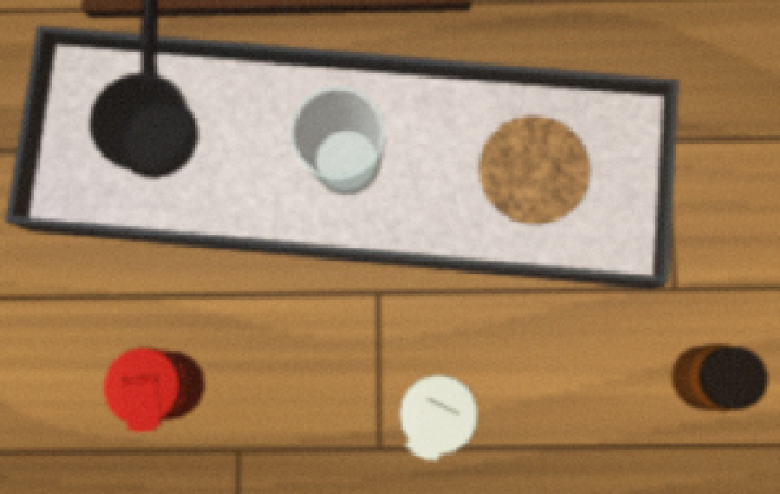

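Emit:
{"fn": "step_arm", "kwargs": {"series": [[0,0,0,0,0,6.35],[0,0,0,0,0,6.35],[0,0,0,0,0,6.35],[0,0,0,0,0,6.35],[0,0,0,0,0,6.35]], "hand": 8.5}}

```text
t: 0.52
ee_pos: [283.1, -584.7, 238.6]
orientation: [-179.9, 0.0, -6.2]
contact_force: [-0.7, 0.4, 0.5]
opening: 85.3
```

Emit:
{"fn": "step_arm", "kwargs": {"series": [[0.6,-3.8,0,0,0,0],[0.6,-3.8,0,0,0,0],[0.6,-3.8,0,0,0,0],[0.6,-3.8,0,0,0,0],[0.6,-3.8,0,0,0,0]]}}

```text
t: 0.93
ee_pos: [332.6, -397.2, 238.6]
orientation: [-179.9, 0.0, -6.0]
contact_force: [0.0, 0.0, 0.2]
opening: 85.0
```

Emit:
{"fn": "step_arm", "kwargs": {"series": [[0.6,-3.8,0,0,0,0],[0.6,-3.8,0,0,0,0],[0.6,-3.8,0,0,0,0],[0.6,-3.8,0,0,0,0],[0.6,-3.8,0,0,0,0]]}}

```text
t: 1.35
ee_pos: [381.9, -211.3, 238.9]
orientation: [-180.0, 0.0, -6.0]
contact_force: [0.6, -0.6, -0.3]
opening: 85.0
```

Emit:
{"fn": "step_arm", "kwargs": {"series": [[0.6,-3.8,0,0,0,0],[0.6,-3.8,0,0,0,0],[0.6,-3.8,0,0,0,0],[0.4,-2,0,0,0,0],[0,0,0,0,0,0]]}}

```text
t: 1.77
ee_pos: [418.0, -78.9, 238.9]
orientation: [-179.9, 0.0, -5.6]
contact_force: [0.1, -0.0, 0.1]
opening: 85.1
```

Run:
```python
from h import *
m=camera_model("wrist");i=snapshot("wrist");cv2.imwrite("pics/w0.png",i[:,:,::-1])
print({k:(np.round(v,3).tolist() if not isinstance(v,str) else v) for k,v in m.items()})
for p in ([435,-14,88],[435,-14,0],[626.5,-95,53]):print(p,proj("wrist",p,m).round(1))
s=sense();print(s["ee_pos"],s["orientation"])
```

```text
{'intrinsics': [[297.319, 0.0, 255.524], [0.0, 297.319, 194.28], [0.0, 0.0, 1.0]], 'cam_to_world': [[-0.098, 0.943, 0.317, 498.6], [-0.995, -0.092, -0.033, -87.87], [-0.002, -0.319, 0.948, 372.078], [0.0, 0.0, 0.0, 1.0]]}
[435, -14, 88] [188.8 170.5]
[435, -14, 0] [203.6 153.9]
[626.5, -95, 53] [250.9 -15.6]
[417.74563848 -80.55606247 238.93720887] [-1.79991828e+02  3.06239754e-02 -5.69456046e+00]
```

View pics/w0.png

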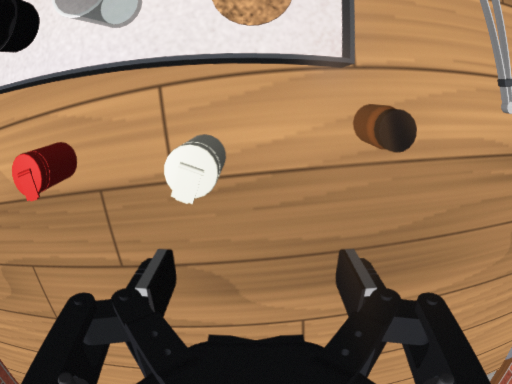

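The wrist view shows the tub lid at about (191,171), close to the predicted (189,170). I'll refine the position from this image.

```bash
cat >> h.py <<'E'
def circ(i,m,box,z,n="wrist",sat=40,val=150,tol=1.5):
    h=cv2.cvtColor(i,cv2.COLOR_BGR2HSV);c,_=blob((h[...,1]<sat)&(h[...,2]>val),box)
    P=np.array([onz(n,*p[0],z,m)[:2] for p in c]);A=P
    for k in range(10):
        s=np.linalg.lstsq(np.c_[2*A,np.ones(len(A))],(A**2).sum(1),rcond=None)[0];r=np.sqrt(s[2]+s[:2]@s[:2])
        A=P[abs(np.hypot(*(P-s[:2]).T)-r)<tol]
    return s[:2],r,len(A),len(P)
E
python3 - <<'E'
from h import *
m=camera_model("wrist");i=cv2.imread("pics/w0.png")
print(circ(i,m,(150,130,232,215),88))
t=np.array([435,-14])
E
```

```text
(array([433.67918373, -16.91341027]), np.float64(27.3711428732766), 131, 161)
```

Emit:
{"fn": "step_arm", "kwargs": {"series": [[0.5,-3.3,0,0,0,0],[0.5,-3.3,0,0,0,0],[0,0,3,0,0,0],[0,0,3,0,0,0],[0,0,0,0,0,0]]}}

```text
t: 2.23
ee_pos: [430.7, -16.9, 173.6]
orientation: [-179.9, 0.6, -5.9]
contact_force: [-1.9, 0.2, -1.1]
opening: 85.3
```

Run:
```python
from h import *
m=camera_model("wrist");i=snapshot("wrist")[:,:,::-1].copy();cv2.imwrite("pics/w1.png",i)
u,v=proj("wrist",[434,-16,88],m);print(u,v)
u,v=int(u),int(v)
print(circ(i,m,(u-60,v-50,u+60,v+60),88))
s=sense();print(s["ee_pos"],s["orientation"])
```

```text
253.14289512533514 198.52972887200823
(array([434.194521  , -14.55763835]), np.float64(27.38098203826584), 166, 236)
[432.20429125 -17.63253324 176.40679164] [-179.92936978    0.42502656   -5.97393211]
```

View pics/w1.png

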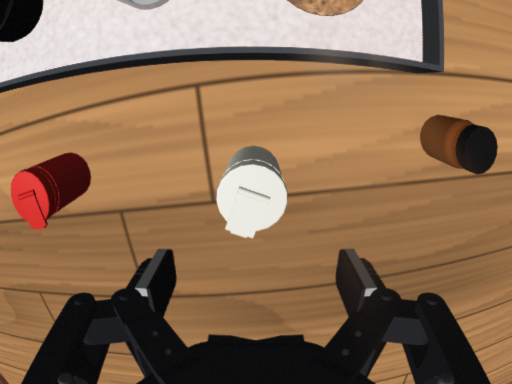

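The tub sits centred ahead of the jaws at about (252,198), which puts it near (434.3, -15). The way down is clear.

Emit:
{"fn": "step_arm", "kwargs": {"series": [[0.2,-0.3,0,0,0,0],[0,0,2.5,0,0,0],[0,0,2.5,0,0,0],[0,0,2,0,0,0],[0,0,0,0,0,0]]}}

```text
t: 2.7
ee_pos: [435.7, -15.1, 107.7]
orientation: [-180.0, 0.2, -6.0]
contact_force: [-0.3, 1.0, -0.6]
opening: 84.9
```

Emit:
{"fn": "step_arm", "kwargs": {"series": [[0,0,2,0,0,0],[0,0,2,0,0,0],[0,0,1.6,0,0,0],[0,0,0.8,0,0,0],[0,0,0,0,0,0]]}}

```text
t: 3.12
ee_pos: [437.3, -15.3, 45.7]
orientation: [-180.0, 0.0, -6.0]
contact_force: [0.1, -0.9, 0.1]
opening: 85.1
```

Emit:
{"fn": "step_arm", "kwargs": {"series": [[0,0,0,0,0,0],[0,0,0,0,0,0]]}}

```text
t: 3.28
ee_pos: [438.4, -15.4, 47.1]
orientation: [180.0, -0.2, -5.9]
contact_force: [0.6, 1.2, 0.7]
opening: 85.3
```

Emit:
{"fn": "step_arm", "kwargs": {"series": [[-0.3,0,0.2,0,0,0],[0,0,0,0,0,0],[0,0,0,0,0,0],[0,0,0,0,0,0]]}}

```text
t: 3.62
ee_pos: [434.0, -14.6, 43.6]
orientation: [180.0, -0.0, -5.9]
contact_force: [-0.0, 0.1, -0.0]
opening: 85.0
```

Emit:
{"fn": "step_arm", "kwargs": {"series": [[0,0,0,0,0,0],[0,0,0,0,0,0],[0,0,0,0,0,0],[0,0,0,0,0,0],[0,0,0,0,0,0]], "hand": 4.5}}

```text
t: 4.03
ee_pos: [434.0, -14.4, 43.6]
orientation: [-180.0, 0.0, -5.9]
contact_force: [-0.8, 2.4, 4.8]
opening: 55.1
```

Emit:
{"fn": "step_arm", "kwargs": {"series": [[0,0,0,0,0,0],[0,0,0,0,0,0],[0,0,0,0,0,0],[0,0,0,0,0,0],[0,0,0,0,0,0]]}}

```text
t: 4.45
ee_pos: [434.0, -14.4, 43.6]
orientation: [-180.0, -0.0, -5.9]
contact_force: [-1.2, 2.3, 5.5]
opening: 55.0
```

Emit:
{"fn": "step_arm", "kwargs": {"series": [[0,0,-0.5,0,0,0],[0,0,-1,0,0,0],[0,0,-2,0,0,0],[0,0,-2,0,0,0],[0,0,-2,0,0,0]]}}

```text
t: 4.87
ee_pos: [433.2, -14.5, 119.0]
orientation: [180.0, 0.1, -5.9]
contact_force: [0.7, -0.4, -3.2]
opening: 54.6
```

Emit:
{"fn": "step_arm", "kwargs": {"series": [[0,0,-2,0,0,0],[0,0,-2,0,0,0],[0,0,-1,0,0,0],[0,0,0,0,0,0],[0,0,0,0,0,0]]}}

```text
t: 5.28
ee_pos: [433.7, -14.6, 168.1]
orientation: [180.0, -0.0, -5.9]
contact_force: [-0.3, -1.0, -4.2]
opening: 54.9
```

Run:
```python
from h import *
m=camera_model("wrist");i=snapshot("wrist")[:,:,::-1].copy();cv2.imwrite("pics/w2.png",i)
cv2.imwrite("pics/s2.png",snapshot("scene")[:,:,::-1])
s=sense();print(s["ee_pos"],s["orientation"],s["opening"],s["contact_force"])
print(proj("wrist",[626.5,-95,53],m))
```

```text
[432.77290959 -14.30229087 166.72641982] [-1.79972837e+02  1.64645845e-01 -5.92255456e+00] 55.205122447704994 [-0.38815919 -0.05593248 -4.25130804]
[325.22109987 -31.22723518]
```

View pics/w2.png

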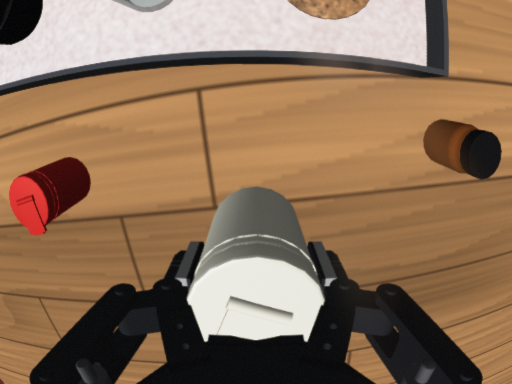

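The wrist view shows the tub held upright between the pads. I'll move toward the pad and remeasure on the way.

Emit:
{"fn": "step_arm", "kwargs": {"series": [[1,0.3,0,0,0,0],[2,0.6,0,0,0,0],[2.5,0.75,0,0,0,0],[2.5,0.75,0,0,0,0],[2,0.6,0,0,0,0]]}}

```text
t: 5.8
ee_pos: [530.7, -55.2, 166.3]
orientation: [-180.0, 0.2, -5.9]
contact_force: [-0.5, 0.3, -3.3]
opening: 54.7
```

Emit:
{"fn": "step_arm", "kwargs": {"series": [[0,0,0,0,0,0],[0,0,0,0,0,0],[0,0,0,0,0,0],[0,0,0,0,0,0]]}}

```text
t: 6.13
ee_pos: [528.9, -54.2, 167.2]
orientation: [-180.0, 0.1, -5.9]
contact_force: [1.1, -0.0, -3.5]
opening: 54.7
```

Run:
```python
from h import *
m=camera_model("wrist");i=snapshot("wrist")[:,:,::-1].copy();cv2.imwrite("pics/w3.png",i)
s=sense();print(s["ee_pos"],s["orientation"],s["opening"],s["contact_force"])
p=proj("wrist",[626.5,-95,53],m);print(p)
h=cv2.cvtColor(i,cv2.COLOR_BGR2HSV);u,v=p.astype(int)
c,e=blob(h[...,1]>60,(u-75,max(v-65,0),u+75,v+65));print(e,cv2.boundingRect(c))
P=np.array([onz("wrist",*q[0],53,m)[:2] for q in c],np.float32);print(cv2.fitEllipse(P),cv2.minEnclosingCircle(P))
print(circ(i,m,(150,190,360,384),43.6+88+0*1) if 0 else "")
```

```text
[529.14410132 -54.18902054 167.56171615] [-1.79977931e+02  8.92045060e-02 -5.90488642e+00] 54.86770624644832 [-0.09009128 -0.35571233 -2.34379123]
[292.22682667  73.96736646]
((291.2460021972656, 78.08097839355469), (103.36026000976562, 106.65746307373047), 116.20149230957031) (239, 27, 106, 104)
((623.4859008789062, -94.83113098144531), (87.43479919433594, 87.54226684570312), 158.01376342773438) ((623.5936889648438, -94.80252075195312), 44.279850006103516)
```

View pics/w3.png

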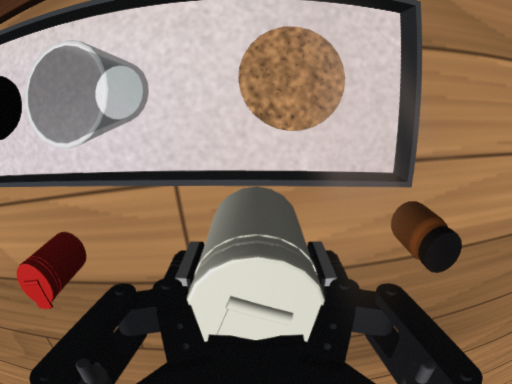

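Pad centre is about (624.5, -95). The tumbler stands well to the left, and the lid and tab are clear.

Emit:
{"fn": "step_arm", "kwargs": {"series": [[1,0.3,0,0,0,0],[2,0.6,0,0,0,0],[2.5,0.8,0,0,0,0],[2.5,0.8,0,0,0,0],[1.9,0.6,0,0,0,0]]}}

```text
t: 6.6
ee_pos: [627.4, -96.7, 168.6]
orientation: [180.0, -0.1, -5.9]
contact_force: [0.5, -1.1, -1.8]
opening: 54.8
```

Emit:
{"fn": "step_arm", "kwargs": {"series": [[0,0,0,0,0,0],[0,0,1,0,0,0],[0,0,1,0,0,0],[0,0,0,0,0,0],[0,0,0,0,0,0]]}}

```text
t: 7.02
ee_pos: [623.8, -95.0, 146.3]
orientation: [-179.9, 0.2, -5.9]
contact_force: [0.1, -0.6, -1.9]
opening: 54.8
```

Emit:
{"fn": "step_arm", "kwargs": {"series": [[0,0,0,0,0,0],[0,0,0,0,0,0],[0,0,0,0,0,0]]}}

```text
t: 7.27
ee_pos: [625.7, -95.8, 148.9]
orientation: [180.0, -0.1, -5.9]
contact_force: [-0.3, 0.6, -2.6]
opening: 55.1
```

Run:
```python
from h import *
s=sense();print(s["ee_pos"],s["orientation"],s["opening"],s["contact_force"])
a=snapshot("scene")[:,:,::-1];b=snapshot("top")[:,:,::-1]
f=lambda x:cv2.resize(x,None,fx=2.5,fy=2.5,interpolation=3)
cv2.imwrite("pics/m4.png",np.hstack([f(a[150:290,160:320]),f(b[90:230,240:390])]))
for z in(53,80,168):print(z,proj("scene",[624.5,-95,z]).round(),proj("top",[624.5,-95,z]).round())
```

```text
[625.67349738 -95.76100897 148.93148318] [ 1.79987292e+02 -6.09296575e-02 -5.91601021e+00] 55.11817374724809 [-0.31955592  0.62735699 -2.64999913]
53 [224. 242.] [305. 165.]
80 [223. 233.] [307. 162.]
168 [219. 198.] [313. 150.]
```

View pics/m4.png

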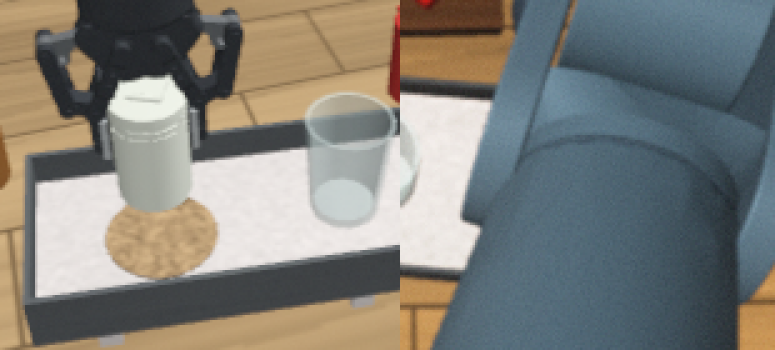

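The scene view shows the tub upright over the pad, inside the lip, with its fingers clear of the tumbler. I'll lower it gently.

Emit:
{"fn": "step_arm", "kwargs": {"series": [[0,0,1,0,0,0],[0,0,1,0,0,0],[0,0,1,0,0,0],[0,0,0.7,0,0,0],[0,0,0.4,0,0,0]]}}

```text
t: 7.78
ee_pos: [624.3, -95.4, 104.8]
orientation: [-180.0, 0.2, -5.9]
contact_force: [0.2, -0.3, -3.6]
opening: 54.8
```

Emit:
{"fn": "step_arm", "kwargs": {"series": [[0,0,0.2,0,0,0],[0,0,0,0,0,0],[0,0,0,0,0,0],[0,0,0,0,0,0],[0,0,0,0,0,0]]}}

```text
t: 8.2
ee_pos: [625.9, -95.9, 106.0]
orientation: [180.0, -0.1, -5.9]
contact_force: [-0.2, 0.4, -3.3]
opening: 54.7
```

Emit:
{"fn": "step_arm", "kwargs": {"series": [[-0.1,0,0.3,0,0,0],[0,0,0.2,0,0,0],[0,0,0.1,0,0,0],[0,0,0,0,0,0],[0,0,0,0,0,0]]}}

```text
t: 8.62
ee_pos: [624.4, -95.6, 99.1]
orientation: [-180.0, 0.0, -5.9]
contact_force: [0.3, -0.6, -3.4]
opening: 54.9
```

Emit:
{"fn": "step_arm", "kwargs": {"series": [[0,0,0.1,0,0,0],[0,0,0.1,0,0,0],[0,0,0,0,0,0],[0,0,0,0,0,0]]}}

```text
t: 8.95
ee_pos: [624.4, -95.6, 97.2]
orientation: [-180.0, 0.0, -5.9]
contact_force: [-0.3, 0.6, -3.4]
opening: 54.8
```

Emit:
{"fn": "step_arm", "kwargs": {"series": [[0,0,0.05,0,0,0],[0,0,0.05,0,0,0],[0,0,0,0,0,0]]}}

```text
t: 9.2
ee_pos: [624.7, -95.7, 96.7]
orientation: [180.0, -0.0, -5.9]
contact_force: [-1.0, 0.1, 0.0]
opening: 54.8
```

Emit:
{"fn": "step_arm", "kwargs": {"series": [[0,0,0.05,0,0,0],[0,0,0,0,0,0],[0,0,0,0,0,0]]}}

```text
t: 9.45
ee_pos: [624.7, -95.7, 96.7]
orientation: [180.0, -0.0, -5.9]
contact_force: [-4.2, 1.4, 4.8]
opening: 55.3
```

Force went from -3.4 N to +4.8 N, so the tub is on the pad. I'll release gently.

Emit:
{"fn": "step_arm", "kwargs": {"series": [[0,0,0,0,0,0],[0,0,0,0,0,0],[0,0,0,0,0,0],[0,0,0,0,0,0]], "hand": 6.2}}

```text
t: 9.78
ee_pos: [624.6, -95.7, 95.7]
orientation: [180.0, -0.0, -5.9]
contact_force: [1.1, 0.6, 0.1]
opening: 62.1
```

Emit:
{"fn": "step_arm", "kwargs": {"series": [[0,0,0,0,0,0],[0,0,0,0,0,0],[0,0,0,0,0,0],[0,0,0,0,0,0],[0,0,0,0,0,0]], "hand": 8.5}}

```text
t: 10.2
ee_pos: [624.5, -95.7, 95.8]
orientation: [180.0, -0.0, -5.9]
contact_force: [-0.4, 0.3, 0.3]
opening: 85.0
```

Emit:
{"fn": "step_arm", "kwargs": {"series": [[0,0,-0.5,0,0,0],[0,0,-1,0,0,0],[0,0,-2,0,0,0],[0,0,-3,0,0,0],[0,0,-3,0,0,0]]}}

```text
t: 10.62
ee_pos: [624.1, -95.5, 192.0]
orientation: [-180.0, 0.1, -5.9]
contact_force: [1.3, 0.0, 1.2]
opening: 84.7
```

Emit:
{"fn": "step_arm", "kwargs": {"series": [[0,0,-3,0,0,0],[0,0,-2,0,0,0],[-2,0,0,0,0,0],[-3,0,0,0,0,0],[-3,0,0,0,0,0]]}}

```text
t: 11.03
ee_pos: [544.6, -87.5, 242.4]
orientation: [180.0, -0.1, -5.9]
contact_force: [-0.1, -0.6, 0.5]
opening: 84.8
```

Emit:
{"fn": "step_arm", "kwargs": {"series": [[-3.5,0,0,0,0,0],[-3.5,0,0,0,0,0],[-3,0,0,0,0,0],[-2,0,0,0,0,0],[0,0,0,0,0,0]]}}

```text
t: 11.45
ee_pos: [423.2, -74.4, 241.4]
orientation: [180.0, -0.0, -6.0]
contact_force: [0.1, -0.3, -0.0]
opening: 84.8
```

Emit:
{"fn": "step_arm", "kwargs": {"series": [[0,0,0,0,0,0],[0,0,0,0,0,0],[0,0,0,0,0,0],[0,0,0,0,0,0]]}}

```text
t: 11.78
ee_pos: [426.3, -75.2, 241.0]
orientation: [180.0, -0.0, -5.9]
contact_force: [-0.2, 0.4, -0.0]
opening: 85.0
```

Run:
```python
from h import *
m=camera_model("wrist");w=snapshot("wrist")[:,:,::-1].copy()
a=snapshot("scene")[:,:,::-1];b=snapshot("top")[:,:,::-1]
s=sense();print(s["ee_pos"],s["opening"],s["contact_force"])
f=lambda x:cv2.resize(x,(400,290),interpolation=2)
cv2.imwrite("pics/m5.png",np.vstack([np.hstack([f(a),f(b)]),np.hstack([f(w),f(a[145:290,160:360])])]))
u,v=proj("wrist",[624.5,-95,141],m).astype(int);print(u,v)
h=cv2.cvtColor(w,cv2.COLOR_BGR2HSV);print(h[v-40:v+41:10,u,1:].tolist())
```

```text
[425.90823803 -75.06741336 240.67093413] 85.02784946880814 [-0.63985088  0.67657455  0.54246697]
253 -41
[]
```

View pics/m5.png

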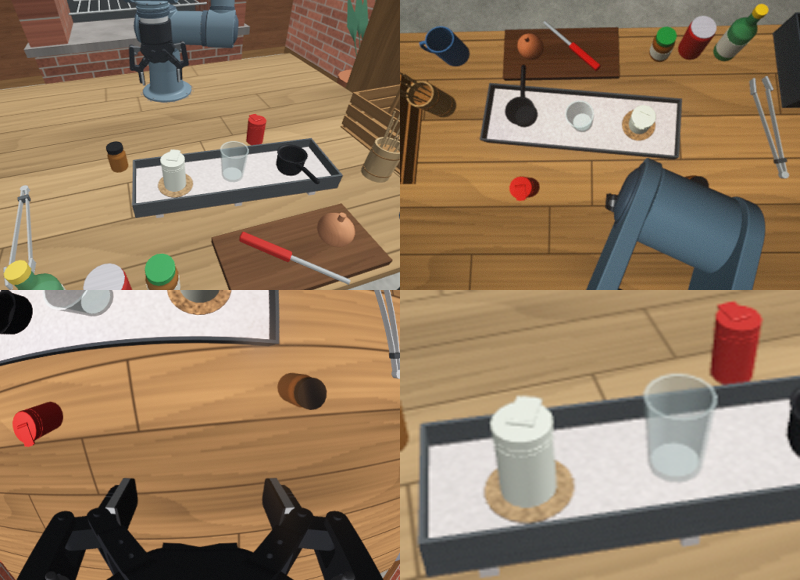

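The tub stands upright in the middle of the pad, and the tumbler and pot look unmoved. One numeric check, then I hand in.

Run:
```python
from h import *
b=snapshot("top")[:,:,::-1].copy();t0=cv2.imread("pics/top0.png")
h=cv2.cvtColor(b,cv2.COLOR_BGR2HSV)
u,v=proj("top",[624.5,-95,141]).astype(int)
m=cv2.inRange(b,(150,0,0),(255,255,255))
c,e=blob((h[...,1]<60)&(h[...,2]>150),(u-19,v-18,u+20,v+20));P=np.array([onz("top",*q[0],141)[:2] for q in c],np.float32)
print("lid",cv2.boundingRect(c),cv2.minEnclosingCircle(P),cv2.fitEllipse(cv2.convexHull(P)))
# pad/tumbler change, by phase correlation and difference
for n,(x0,y0,x1,y1) in {"tumbler":(205,125,258,182),"pot":(125,85,185,178)}.items():
    A,B=[cv2.cvtColor(i,cv2.COLOR_BGR2GRAY)[y0:y1,x0:x1].astype(np.float32) for i in(t0,b)]
    print(n,cv2.phaseCorrelate(A,B),abs(A-B).mean())
print(hand_in())
```

```text
lid (292, 136, 39, 38) ((625.2650146484375, -95.22368621826172), 48.66016387939453) ((626.4371337890625, -97.48116302490234), (84.53604888916016, 88.40169525146484), 124.73503112792969)
tumbler ((0.008387030481024738, -0.02178405048569232), 1.0129966057377098) 7.1989408
pot ((0.00982536959368474, -0.0026800886525464307), 0.9458338813649283) 5.3053765
the job is handed in; nothing more can be done
None
```

The white condiment tub is back on the shelf, standing upright on the cork pad, and the job is handed in. I gripped it from above, lifted it over the front lip and lowered it until the wrist force showed contact (from -3.4 N to +4.8 N). Then I opened the jaws and backed the arm away.

- **Placement:** the final pictures show the tub upright and centred on the pad by eye. The gripper let go at (624.5, -95.7) mm. My pad-centre estimates were (623.5, -94.8) from the wrist camera and (625.4, -94.9) from the top camera. The scene camera's rougher fit put the pad's x at 629.3.
- **Tumbler and pot:** comparing top-camera pictures from before and after, neither had shifted by more than about 0.02 pixel.
- **Failed check:** my last fit of the tub lid in the top picture also took in the white shelf (radius about 44–49 mm instead of 28). It says nothing about centring, so that rests on the pictures and the arm position.
- **Limits:** the clock read about 12 s at hand-in, and no force reading exceeded about 7 N.

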